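# Roll the spare mangle roller into its V-cradle

## Task

Roll the loose steel roller across the bench, up the ramp of the blue cradle and into its V, by pushing gently on its side with the fingers; nudge its end if it needs shifting lengthwise, before or after. It should come to rest seated in the V, parallel to it and centred, so that both ends stick out about equally. Only push it: do not take it between the fingers, lift it or bat it, and leave the mug, the beaker and the marker as they stand.

Things in the scene. Friction and masses are not known exactly. Their poses are not given: they have to be found in the camera images.
- roller: Loose polished steel roller, about 0.5 kg: a round bar 40 mm in diameter, 200 mm long over its half-ball ends. Origin: its middle, on the axis, 20 mm above the bench as it lies; y runs along it, x and z turn as it rolls. It rolls easily, soon stops by itself, and slides lengthwise (friction about 0.15). Push it at mid-height or below: pushed above that, it can wedge.
- cradle: Blue folded sheet-steel cradle, 120 mm wide along the V (its y), no end walls, fixed to the bench. Origin: at bench level under the middle of the V's bottom line. The ramp faces the robot: it rises from x = -70 mm to a crest 12 mm high at x = -14 mm. A screw flange behind ends at x = +74 mm.
- v_seat (a point): Middle of the roller when seated: 27 mm above the cradle's origin; axes as the cradle's (y along the V, x from the ramp into the V). Both flanks of the V slope 30 degrees; its bottom is 4 mm above the bench, its far flank rises to 30 mm at x = +45 mm and stops the roller.
- mug: White tea mug, 78 x 110 x 97 mm with its handle, standing to the right of the work; origin at the centre of the underside. Leave alone.
- beaker: Glass beaker, 62 x 68 x 80 mm, with a bluish filling, standing to the left of the work; origin at the centre of the underside. Leave alone.
- marker: Blue and white marker pen, 135 mm long, 17 mm thick, lying to the right of the work; origin at the middle of its underside, its y axis along the pen. Leave alone.
There are look-alikes about, which are no part of the job. Several things have the shape of the roller; the one meant has the colours described above.

How it is judged:
By the outcome, as a careful person would: the job done as asked, in the order asked, and still so for the second after the job is handed in, with the robot touching nothing.
It also fails if it takes over 64 s, if anything falls off the work surface, if the arm or the gripper's body presses on something with over 40 N, if the wrist force passes 120 N, or if a joint passes its speed limit or range.

## Robot

A 6-joint arm with a two-finger parallel gripper is mounted at the origin on a cart in front of the work surface, level with it; the furniture and walls round the work are solid. World frame = base frame: x ahead of the robot, y to its left, z up, the work surface at z = 0. Lengths are in m, angles in rad, forces in N, time in s.
With the tool pointing down it reaches from about 0.3 to 0.875 m from the base axis. Payload 6.4 kg.
Tool frame: the origin (TCP) lies on the front face of the gripper's body, between the roots of the fingers; the fingertips stand 73 mm ahead of it and the grasp point (between the pads) lies ctrl.pinch_z ahead of it (ctrl.pinch_z is the distance from the TCP to the grasp point, in m); z points along the fingers, x is the direction in which the jaws open and shut, and the axes are right-handed (so a half turn about z gives the same grasp; the last joint's range is limited). The gripper opens to 85 mm and grips with 20 to 120 N. Pads are 22 mm wide; open, the fingers measure 114 mm over their backs; the gripper's body (76 mm by 85 mm) begins 54 mm behind the grasp point. The pads swing forward as they close: fully open they stand 13 mm farther back than shut.
Start: joints at [1.064, 0.181, 1.607, -0, 1.354, -0.206], TCP at [0.17, 0.549, 0.304] pointing down, gripper open.
Joint ranges: [-2.99, 2.99], [-0.89, 2.07], [0.3, 2.58], [-1.14, 4.28], [0, 2.63], [-3.12, 3.12]. Speed limits (rad/s): [2.57, 2.57, 3.01, 3.14, 3.14, 3.14].

## Interface

Orientations are given as a unit quaternion [w, x, y, z].
In Python, from bench import ctrl gives the robot as it stands.
- The arm moves only by the tool move_arm, never from a script. Its argument "rows" is text: rows parted by semicolons, each of 7 numbers parted by spaces: the shift along the tool's x, y, z in cm, then the turn, a rotation vector about the tool's x, y, z in degrees, then the opening, from 0 (shut) to 1 (fully open). In form: x y z rx ry rz grip; .... A call has 1 to 20 rows; each row shifts and turns the commanded pose from where the row before left it, along the tool's axes as they then stand; what a row does not reach is not made up. A row lasts 1/10 s, in which the tool goes at most 50 mm and 8.59 degrees, less where a joint would pass 70% of its speed; a pose out of reach is approached as far as the arm can. A call with a gripper value outside its range is refused whole. The fingers move at their own pace and stop on an object; the grip force is fixed at half the most. Time passes only in rows, so rows that do not move let the fingers close. It gives the time, the measured TCP pose, the force and the opening at its end, in the units of the state.
- ctrl.get_obs(): the state, without advancing time (a new reading comes with each control period).
- ctrl.camera(name): name is "side" or "top" or "wrist"; returns a dict with "color" (400x640x3 uint8, blue, green, red), "fx", "fy", "cx", "cy" (pixels), "rvec" (rotation vector, rad) and "tvec" (3), from world to camera coordinates, as OpenCV has them. Camera axes: x right, y down, z forward; pixel columns grow to the right and rows downward; lengths in m; the calibration is good to about 2 mm. A picture is of the moment at which its call begins. There is no depth.
- ctrl.hand_in(): hands the job in, once; it reports no verdict.
Trained networks look in the newest picture that a camera, given by its name, has taken for a name from the list of things; names that differ only in an ending like _2 or _b are one class to them, and where a whole thing is asked for, a point or a joint stands for the part that bears it (a point fixed in the world has none). Each returns a list of dicts, best first, with "confidence" (0 to 1); they miss things now and then, are a little off and sometimes report something else, mostly with a low value. They report only what shows in the picture. A call takes as long as a camera call. They do not tell look-alikes from the thing itself.
- ctrl.look_for(camera, query): "bbox" ([left, top, right, bottom] in pixels, round what is visible of it).
- ctrl.trace(camera, query): "region" (400x640 bool, what is visible of it) and "bbox" ([left, top, right, bottom] in pixels, round what is visible of it).
The state is a dict: "time_s": time; "q": joint angles; "dq": joint speeds; "joint_efforts": joint torques, N m; "eef_pos": TCP position; "eef_rot": TCP orientation; "wrist_force": force on the tool from outside, world axes, zero at the start; "torque": the same for the moment, N m; "opening": opening from 0.0 (shut) to 1.0 (fully open).
Only numpy, scipy, OpenCV 4.12 (cv2) and the standard library are available. Lean on these libraries where they do the work, as an engineer would, in place of code of your own. Each camera call takes 0.05 s, during which the arm holds its last target.

## Working session

There is one attempt and no reset: what is moved stays moved. The work goes in short steps, Python scripts to look and compute and a tool call to move; the robot and the scene stay as the last step left them, time stands still between calls to the robot, and variables do not carry over. Pictures are saved under pics/ and viewed, and the job is handed in when it is done.

Besides the shell and the picture viewer there is one more tool, called after "Call:" as a command line: name --argument value ..., lists and objects as JSON in quotes. move_arm: Moves the arm, as the interface text tells. Its arguments: {"type":"object","properties":{"rows":{"type":"string"}},"required":["rows"]}

```bash
mkdir -p pics; ls; python3 - <<'E'
from bench import ctrl
import cv2
o=ctrl.get_obs(); print(o['time_s'],o['eef_pos'],o['eef_rot'],o['opening'],ctrl.pinch_z)
for n in ['side','top','wrist']:
    c=ctrl.camera(n); cv2.imwrite(f'pics/{n}0.png',c['color']); print(n,c['fx'],c['cx'],c['cy'],c['rvec'],c['tvec'])
    for q in ['roller','cradle']:
        for d in ctrl.look_for(n,q): print(n,q,d)
E
```

```text
pics
0.0 [0.17013866 0.54880424 0.30298402] [ 3.69407084e-04  8.05061356e-01  5.93190905e-01 -7.91655529e-04] 0.9996220938581959 0.0539
side 479.2454725824046 318.5468077778212 194.55672785461238 [ 2.15644315 -0.54581724  0.26832229] [-0.48748614  0.18630784  1.23017716]
side roller {'bbox': [290.0, 192.3, 309.8, 240.3], 'confidence': 0.56}
side cradle {'bbox': [318.5, 188.7, 375.3, 228.4], 'confidence': 0.76}
top 371.6387394931643 318.63964755271684 203.23213702951736 [ 2.21816003 -1.99720076  0.20126031] [-0.05885977  0.55903892  1.17463107]
top roller {'bbox': [299.2, 218.3, 356.8, 246.0], 'confidence': 0.78}
top roller {'bbox': [241.7, 206.4, 267.6, 265.4], 'confidence': 0.77}
top cradle {'bbox': [315.2, 171.0, 355.5, 219.9], 'confidence': 0.86}
wrist 298.0338707531953 317.67986075772933 202.98564944878183 [-2.34029147 -1.72342375 -0.24309696] [-0.57460971 -0.03740522  0.37796576]
wrist roller {'bbox': [126.1, 368.1, 167.6, 396.6], 'confidence': 0.61}
```

View pics/top0.png

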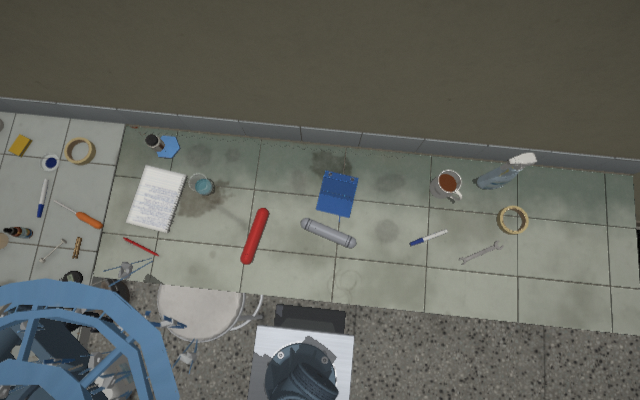

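View pics/side0.png

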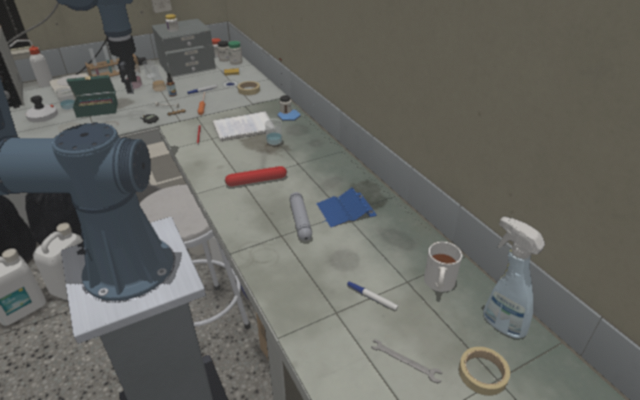

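View pics/wrist0.png

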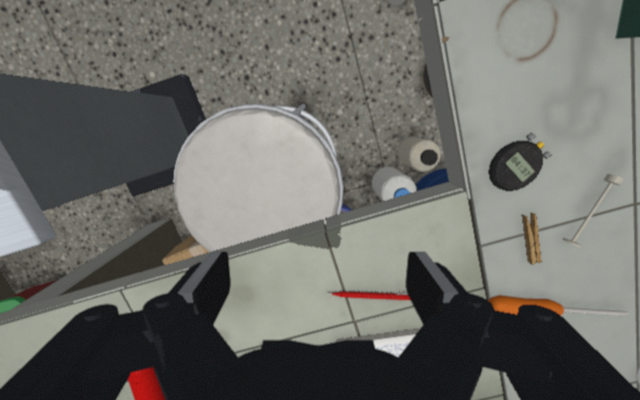

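```bash
python3 - <<'E'
import cv2
a=cv2.imread('pics/top0.png')[150:290,220:420]; cv2.imwrite('pics/topc.png',cv2.resize(a,None,fx=4,fy=4,interpolation=cv2.INTER_CUBIC))
E
```

```text
(no output)
```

View pics/topc.png

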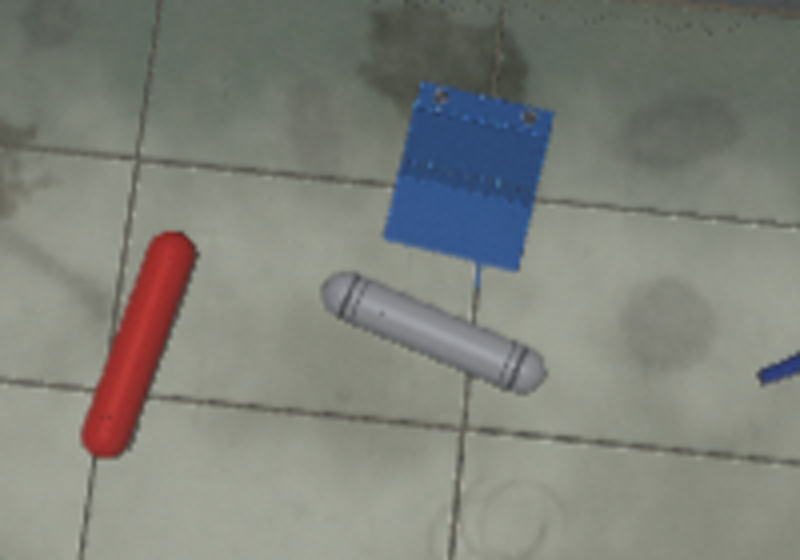

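```bash
cat > h.py <<'E'
import numpy as np, cv2
from bench import ctrl
from scipy.optimize import minimize
SC=8
def proj(c,P):
    K=np.array([[c['fx'],0,c['cx']],[0,c['fy'],c['cy']],[0,0,1.]])
    return cv2.projectPoints(np.asarray(P,float).reshape(-1,1,3),np.array(c['rvec']),np.array(c['tvec']),K,None)[0].reshape(-1,2)
def Rz(a): return np.array([[np.cos(a),-np.sin(a),0],[np.sin(a),np.cos(a),0],[0,0,1]])
u=np.random.default_rng(0).normal(size=(400,3)); u/=np.linalg.norm(u,axis=1)[:,None]
def capsule(p,z=0.02):
    x,y,a=p[:3]; s=np.vstack([u*.02+[0,.08,0],u*.02-[0,.08,0]])
    return [s@Rz(a).T+[x,y,z]]
prof=[(-.070,0),(-.014,.012),(0,.004),(.045,.030),(.045,.0),(.074,0)]
def cradle(p):
    x,y,a=p; out=[]
    for (x0,z0),(x1,z1) in zip(prof[:-1],prof[1:]):
        q=np.array([[x0,-.06,z0],[x0,.06,z0],[x1,.06,z1],[x1,-.06,z1]]); out.append(q@Rz(a).T+[x,y,0])
    return out
def render(c,polys,box):
    l,t,r,b=box; m=np.zeros(((b-t)*SC,(r-l)*SC),np.uint8)
    for P in polys:
        q=(proj(c,P)-[l,t]+.5)*SC
        cv2.fillConvexPoly(m,cv2.convexHull(np.round(q).astype(np.int32)),255)
    return cv2.resize(m,(r-l,b-t),interpolation=cv2.INTER_AREA)/255.
def fit(cams,masks,boxes,model,p0):
    def cost(s):
        p=np.array(p0)+np.array(s)*[.01,.01,.1]
        return sum(np.abs(render(c,model(p),b)-m[b[1]:b[3],b[0]:b[2]]).sum()/m[b[1]:b[3],b[0]:b[2]].sum() for c,m,b in zip(cams,masks,boxes))
    best=None
    sp=np.vstack([[0,0,0],[1,0,0],[0,1,0],[0,0,1.]])
    s=np.zeros(3)
    for k in (2,.7,.3):
        r=minimize(cost,s,method='Nelder-Mead',options=dict(initial_simplex=s+sp*k,xatol=.005,fatol=1e-4)); s=r.x
    return np.array(p0)+s*[.01,.01,.1],r.fun
def unproj(c,px,z):
    R=cv2.Rodrigues(np.array(c['rvec']))[0];t=np.array(c['tvec'])
    d=R.T@np.array([(px[0]-c['cx'])/c['fx'],(px[1]-c['cy'])/c['fy'],1]);o=-R.T@t
    return o+d*(z-o[2])/d[2]
def steel(c,cen,rad):  # roller mask from network
    pass
def nbox(d): 
    b=d['bbox']; return [int(max(b[0]-8,0)),int(max(b[1]-8,0)),int(min(b[2]+8,640)),int(min(b[3]+8,400))]
E
python3 - <<'E'
from h import *
ct=ctrl.camera('top')
R=ctrl.trace('top','roller'); C=ctrl.trace('top','cradle')
cs=ctrl.camera('side'); Rs=ctrl.trace('side','roller'); Cs=ctrl.trace('side','cradle')
for n,L in zip('RCrc',(R,C,Rs,Cs)):
    for d in L: print(n,d['bbox'],d['confidence'],d['region'].sum())
cam={'t':ct,'s':cs}
def pick(L,c,col):
    img=c['color'].astype(int)
    for d in L:
        m=img[d['region']].mean(0)
        if col=='steel' and m.max()-m.min()<40: return d
        if col=='blue' and m[0]-m[2]>40: return d
for nm,L1,L2,mod,col,p0 in (('roller',R,Rs,capsule,'steel',[*unproj(ct,(328,232),.02)[:2],0]),('cradle',C,Cs,cradle,'blue',[*unproj(ct,(338,196),.0)[:2],0])):
    a,b=pick(L1,ct,col),pick(L2,cs,col); print(nm,p0,a is None,b is None)
    if nm=='roller':
        q=[unproj(ct,(306,221),.02),unproj(ct,(351,242),.02)]; d=q[0]-q[1]; p0[2]=np.arctan2(-d[0],d[1])
    else:
        q=[unproj(ct,(316,209.5),0),unproj(ct,(349.5,217.5),0)]; d=q[0]-q[1]; p0[2]=np.arctan2(-d[0],d[1])
    print(p0)
    if a: print('top',fit([ct],[a['region'].astype(float)],[nbox(a)],mod,p0))
    if b: print('side',fit([cs],[b['region'].astype(float)],[nbox(b)],mod,p0))
    if a and b: print('both',fit([ct,cs],[a['region'].astype(float),b['region'].astype(float)],[nbox(a),nbox(b)],mod,p0))
E
```

```text
R [241.5, 206.2, 268.9, 267.6] 0.87 756
R [298.2, 217.0, 357.2, 247.3] 0.76 693
C [314.4, 172.5, 360.1, 218.5] 0.56 1432
r [289.2, 190.9, 308.4, 239.8] 0.75 625
r [229.6, 165.4, 286.3, 189.5] 0.7 776
r [424.7, 240.2, 464.0, 292.9] 0.31 1512
c [316.2, 190.3, 373.4, 226.1] 0.89 1300
roller [np.float64(0.47471933726253124), np.float64(-0.04088586613722106), 0] False False
[np.float64(0.47471933726253124), np.float64(-0.04088586613722106), np.float64(-0.33478165888825734)]
top (array([ 0.47321779, -0.03929058, -0.3034067 ]), np.float64(0.06140961435079083))
side (array([ 0.47245928, -0.03922121, -0.31668622]), np.float64(0.08244078431372548))
both (array([ 0.47280092, -0.03902411, -0.31001307]), np.float64(0.15435487875958465))
cradle [np.float64(0.606204212474282), np.float64(-0.06319925134660258), 0] False False
[np.float64(0.606204212474282), np.float64(-0.06319925134660258), np.float64(-0.1335088851156644)]
top (array([ 0.61264566, -0.05737404, -0.144067  ]), np.float64(0.03572680468835579))
side (array([ 0.61147262, -0.06112147, -0.11942608]), np.float64(0.062199095022624426))
both (array([ 0.61246033, -0.05902625, -0.13048477]), np.float64(0.12317828222823293))
```

Candidates: the red bar at top pixel (255,236) is a look-alike. The grey steel roller at (328,233) matches the description, and the close crop confirms it. In the cradle's frame the roller is about 141 mm before the V, nearly centred, and skewed about 10°. I'll go behind it with the jaws open and the jaw axis parallel to the V.

Call:
move_arm --rows "0 0 0 0 0 -4.85 1; 0 0 0 0 0 -4.85 1; -3.9 2.15 0 0 0 0 1; -3.9 2.15 0 0 0 0 1; -3.9 2.15 0 0 0 0 1; -3.9 2.15 0 0 0 0 1; -3.9 2.15 0 0 0 0 1; -3.9 2.15 0 0 0 0 1; -3.9 2.15 0 0 0 0 1; -3.9 2.15 0 0 0 0 1; -3.9 2.15 0 0 0 0 1; -3.9 2.15 0 0 0 0 1; -3.9 2.15 0 0 0 0 1; -3.9 2.15 0 0 0 0 1; -3.9 2.15 0 0 0 0 1; -3.9 2.15 0 0 0 0 1; 0 0 0 0 0 0 1; 0 0 0 0 0 0 1; 0 0 0 0 0 0 1"

```text
time_s: 2.65
eef_pos: [0.3968, -0.0308, 0.3037]
eef_rot: [-0.0, 0.752, 0.659, -0.0]
wrist_force: [0.1, 0.0, -0.2]
opening: 0.997
```

```bash
python3 - <<'E'
from h import *
cw=ctrl.camera('wrist'); cv2.imwrite('pics/w1.png',cw['color'])
for q,mod,p0 in (('roller',capsule,[.4728,-.039,-.31]),('cradle',cradle,[.6125,-.059,-.13])):
    for d in ctrl.trace('wrist',q):
        print(q,d['bbox'],d['confidence'])
        if d['bbox'][3]<395: print(fit([cw],[d['region'].astype(float)],[nbox(d)],mod,p0))
E
```

```text
roller [236.4, 209.3, 394.1, 261.6] 0.89
(array([ 0.47255526, -0.04254493, -0.30391854]), np.float64(0.024245947327627436))
roller [626.5, 257.6, 639.5, 289.6] 0.68
(array([ 0.4728, -0.039 , -0.31  ]), np.float64(1.0))
roller [478.3, 99.7, 554.1, 260.0] 0.6
(array([ 0.4728, -0.039 , -0.31  ]), np.float64(1.0))
cradle [277.1, 259.5, 359.9, 344.1] 0.98
(array([ 0.61106773, -0.05976772, -0.14830117]), np.float64(0.18812223466359376))
```

View pics/w1.png

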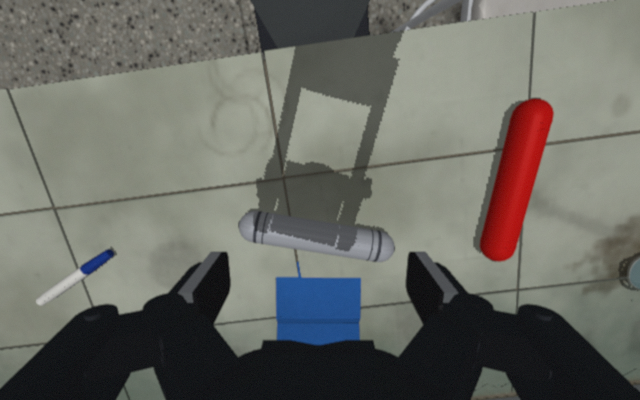

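Call:
move_arm --rows "0 0 4.3 0 0 0 1; 0 0 4.3 0 0 0 1; 0 0 4.3 0 0 0 1; 0 0 4.3 0 0 0 1; 0 0 4.3 0 0 0 1; 0 0 0 0 0 0 1; 0 0 0 0 0 0 1; 0 0 0.2 0 0 0 1; 0 0 0.2 0 0 0 1; 0 0 0.2 0 0 0 1; 0 0 0 0 0 0 1"

```text
time_s: 3.9
eef_pos: [0.3978, -0.0318, 0.0838]
eef_rot: [0.001, 0.752, 0.659, 0.001]
wrist_force: [-0.4, -0.3, 0.5]
opening: 0.998
```

Call:
move_arm --rows "0 0 0 0 0 0 1; 0 0 0.2 0 0 0 1; 0 0 0.2 0 0 0 1; 0 0 0 0 0 0 1; 0 0 0 0 0 0 1"

```text
time_s: 4.4
eef_pos: [0.397, -0.0315, 0.0787]
eef_rot: [-0.0, 0.752, 0.659, -0.0]
wrist_force: [0.1, -1.4, 0.5]
opening: 1.002
```

```bash
python3 - <<'E'
from h import *
cs=ctrl.camera('side'); print(ctrl.get_obs()['eef_pos'])
cv2.imwrite('pics/s2.png',cv2.resize(cs['color'][130:270,220:420],None,fx=4,fy=4,interpolation=cv2.INTER_CUBIC))
E
```

```text
[ 0.39706454 -0.03153083  0.07874914]
```

View pics/s2.png

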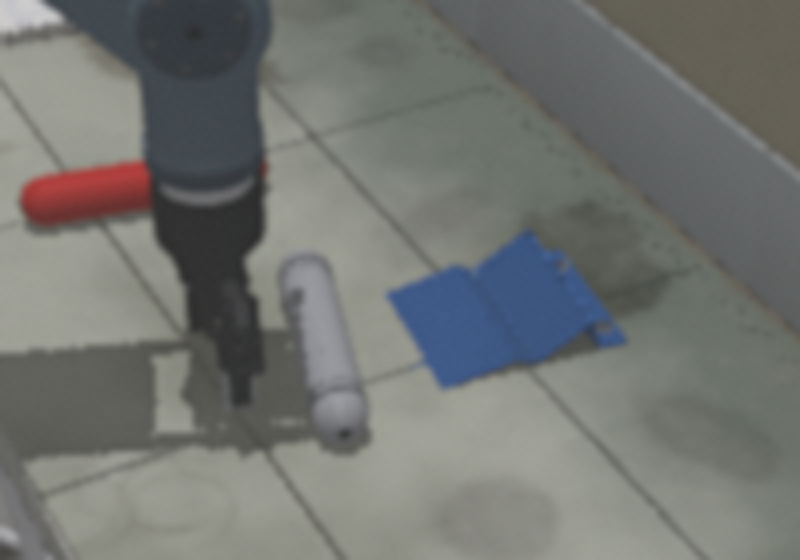

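Call:
move_arm --rows "0 0 0.2 0 0 0 1; 0 0 0.2 0 0 0 1; 0 0 0 0 0 0 1; 0 0 0 0 0 0 1"

```text
time_s: 4.85
eef_pos: [0.3971, -0.0315, 0.0748]
eef_rot: [-0.0, 0.752, 0.659, -0.0]
wrist_force: [-0.8, 0.8, 0.1]
opening: 1.001
```

```bash
python3 - <<'E'
from h import *
cs=ctrl.camera('side')
for z in (0,.005,.01,.015,.02): print(z,proj(cs,[[.3905,-.081,z],[.401,-.082,z]]).round(1).tolist())
E
```

```text
0 [[280.4, 237.0], [284.0, 236.0]]
0.005 [[280.3, 235.7], [283.9, 234.7]]
0.01 [[280.2, 234.3], [283.8, 233.3]]
0.015 [[280.1, 232.9], [283.7, 231.9]]
0.02 [[280.0, 231.6], [283.6, 230.6]]
```

Call:
move_arm --rows "0 0 0.2 0 0 0 1; 0 0 0.2 0 0 0 1; 0 0 0.2 0 0 0 1; 0 0 0 0 0 0 1; 0 0 0 0 0 0 1"

```text
time_s: 5.4
eef_pos: [0.3971, -0.0315, 0.0688]
eef_rot: [-0.0, 0.752, 0.659, -0.0]
wrist_force: [-1.1, 0.4, -0.6]
opening: 1.003
```

```bash
python3 - <<'E'
from h import *
cs=ctrl.camera('side'); print(ctrl.get_obs()['eef_pos'])
cv2.imwrite('pics/s3.png',cv2.resize(cs['color'][180:260,240:340],None,fx=7,fy=7,interpolation=cv2.INTER_CUBIC))
E
```

```text
[ 0.39714243 -0.03153486  0.06884821]
```

View pics/s3.png

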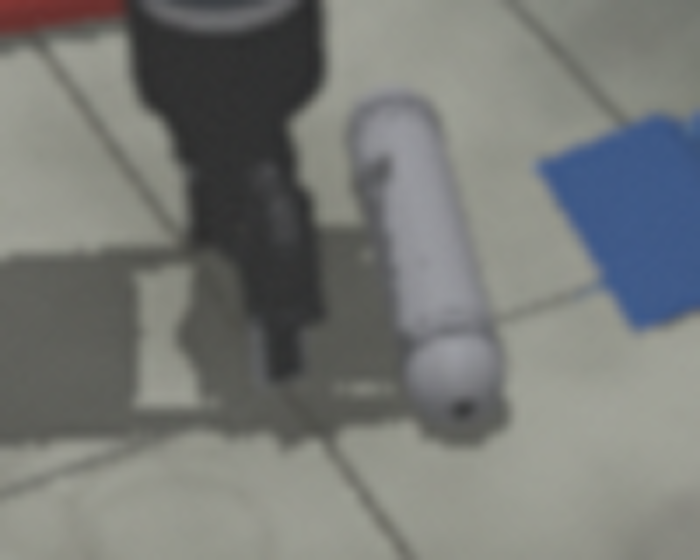

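Call:
move_arm --rows "0 0.3 -0.15 0 0 0 1; 0 0.3 -0.15 0 0 0 1; 0 0.3 0 0 0 0 1; 0 0.3 0 0 0 0 1; 0 0.3 0 0 0 0 1; 0 0.3 0 0 0 0 1; 0 0.3 0 0 0 0 1; 0 0.3 0 0 0 0 1; 0 0.3 0 0 0 0 1; 0 0.3 0 0 0 0 1; 0 0.3 0 0 0 0 1; 0 0.3 0 0 0 0 1; 0 0.3 0 0 0 0 1; 0 0.3 0 0 0 0 1; 0 0.3 0 0 0 0 1; 0 0.3 0 0 0 0 1; 0 0.3 0 0 0 0 1; 0 0.3 0 0 0 0 1; 0 0 0 0 0 0 1; 0 0 0 0 0 0 1"

```text
time_s: 7.45
eef_pos: [0.4507, -0.0386, 0.0718]
eef_rot: [-0.0, 0.752, 0.659, -0.0]
wrist_force: [-0.3, 0.5, -0.3]
opening: 1.005
```

```bash
cat > look.py <<'E'
from h import *
import sys
tag=sys.argv[1]; p0=[float(v) for v in sys.argv[2:5]]; z=float(sys.argv[5]) if len(sys.argv)>5 else .02
CR=np.array([.6125,-.059]);ca=-.1305
ims=[]
mod=lambda p: capsule(p,z)
for n in ('top','side','wrist'):
    c=ctrl.camera(n)
    ref=proj(c,[[p0[0],p0[1],z]])[0]
    if n!='wrist':
        k=ref.round().astype(int); a=c['color'][max(k[1]-50,0):k[1]+50,max(k[0]-60,0):k[0]+60]; ims.append(cv2.resize(a,(480,400),interpolation=cv2.INTER_CUBIC))
    else: cv2.imwrite(f'pics/{tag}_w.png',c['color'])
    for d in ctrl.trace(n,'roller'):
        b=d['bbox']
        m=c['color'][d['region']].astype(int).mean(0)
        if m.max()-m.min()>40: continue
        if np.hypot(*(ref-[(b[0]+b[2])/2,(b[1]+b[3])/2]))>60: continue
        p,f=fit([c],[d['region'].astype(float)],[nbox(d)],mod,p0)
        e=Rz(-ca)[:2,:2]@(p[:2]-CR)
        print(n,round(d['confidence'],2),p.round(4),'cost',round(f,3),'cradle xy mm',(e*1000).round(1),'skew deg',round(np.degrees(p[2]-ca),1))
cv2.imwrite(f'pics/{tag}.png',cv2.resize(np.hstack(ims),(800,333)))
o=ctrl.get_obs();e=Rz(-ca)[:2,:2]@(o['eef_pos'][:2]-CR); print(o['time_s'],'tcp cradle',(e*1000).round(1),'z',o['eef_pos'][2].round(4),o['wrist_force'].round(1))
E
python3 look.py a .49 -.045 -.13
```

```text
top 0.58 [ 0.4811 -0.0006 -0.3967] cost 1.0 cradle xy mm [-137.9   40.8] skew deg -15.3
side 0.9 [ 0.4952 -0.0484 -0.3404] cost 0.416 cradle xy mm [-117.7   -4.7] skew deg -12.0
wrist 0.74 [ 0.5611 -0.0889 -1.8042] cost 1.194 cradle xy mm [-47.  -36.3] skew deg -95.9
7.75 tcp cradle [-163.2   -0.8] z 0.0719 [ 0.2  0.1 -0.7]
```

View pics/a.png

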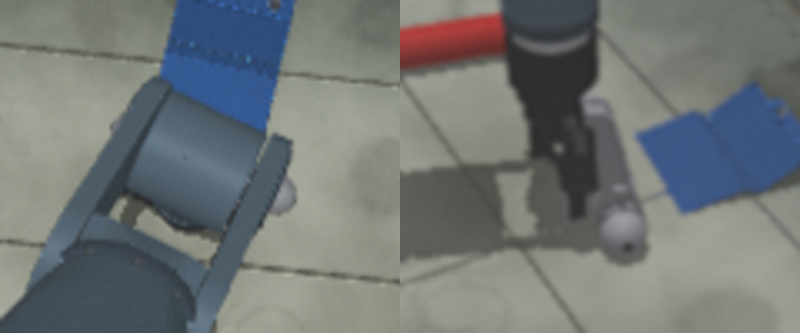

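View pics/a_w.png

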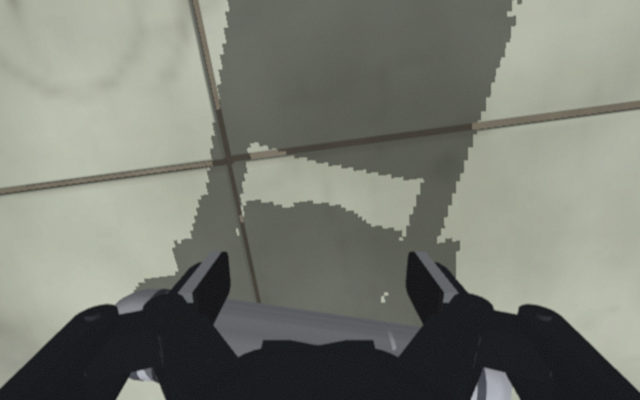

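Call:
move_arm --rows "0 0.3 0 0 0 0 1; 0 0.3 0 0 0 0 1; 0 0.3 0 0 0 0 1; 0 0.3 0 0 0 0 1; 0 0.3 0 0 0 0 1; 0 0.3 0 0 0 0 1; 0 0.3 0 0 0 0 1; 0 0 0 0 0 0 1; 0 0 0 0 0 0 1"

```text
time_s: 8.65
eef_pos: [0.4715, -0.0414, 0.0719]
eef_rot: [-0.0, 0.752, 0.659, -0.0]
wrist_force: [-0.2, -0.7, 0.0]
opening: 1.0
```

```bash
python3 - <<'E'
s=open('look.py').read()
s=s.replace("p,f=fit([c],[d['region'].astype(float)],[nbox(d)],mod,p0)","""
        g=c['color'].max(2); dc=cv2.dilate(((g<85)&~d['region']).astype(np.uint8),np.ones((3,3)))>0
        if n=='side': dc[:, :int(b[0])+0]|=False
        p,f=fitw([c],[d['region'].astype(float)],[nbox(d)],mod,p0,[(~dc).astype(float)])""")
open('look.py','w').write(s)
h=open('h.py').read()
h+='''
def fitw(cams,masks,boxes,model,p0,ws):
    boxes=[[max(b[0]-25,0),max(b[1]-25,0),min(b[2]+25,640),min(b[3]+25,400)] for b in boxes]
    def cost(s):
        p=np.array(p0)+np.array(s)*[.01,.01,.1]
        return sum((w[b[1]:b[3],b[0]:b[2]]*np.abs(render(c,model(p),b)-m[b[1]:b[3],b[0]:b[2]])).sum()/m[b[1]:b[3],b[0]:b[2]].sum() for c,m,b,w in zip(cams,masks,boxes,ws))
    s=np.zeros(3);sp=np.vstack([[0,0,0],[1,0,0],[0,1,0],[0,0,1.]])
    for k in (2,-1,.4):
        r=minimize(cost,s,method='Nelder-Mead',options=dict(initial_simplex=s+sp*k,xatol=.005,fatol=1e-4)); s=r.x
    return np.array(p0)+s*[.01,.01,.1],r.fun
'''
open('h.py','w').write(h)
E
python3 look.py b .51 -.047 -.2
```

```text
side 0.83 [ 0.5105 -0.0498 -0.2697] cost 0.056 cradle xy mm [-102.3   -4.2] skew deg -8.0
wrist 0.83 [ 0.5139 -0.0546 -0.2998] cost 0.023 cradle xy mm [-98.4  -8.5] skew deg -9.7
8.95 tcp cradle [-142.2   -0.9] z 0.0719 [-0.4  0.3 -0.1]
```

View pics/b.png

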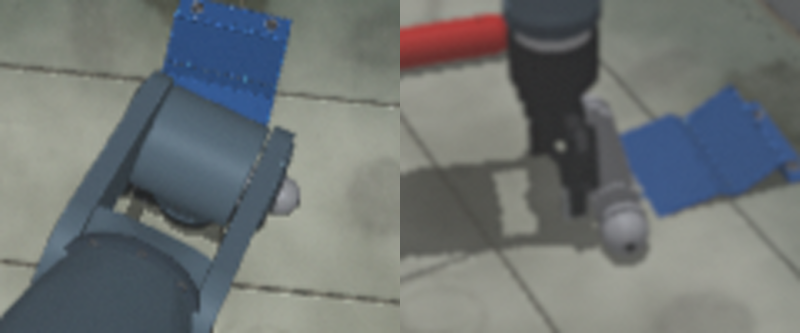

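View pics/b_w.png

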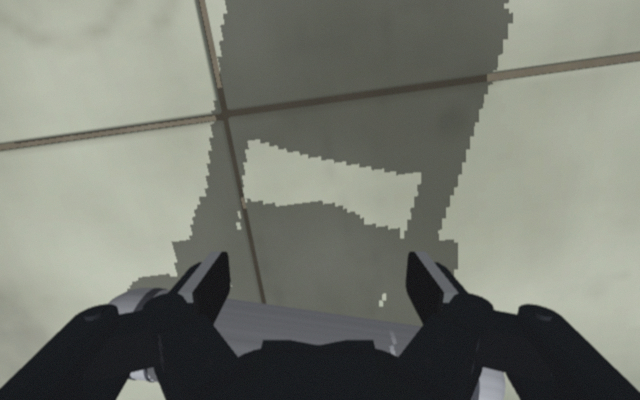

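Call:
move_arm --rows "0 -0.4 0 0 0 0 1; -0.8 0 0 0 0 0 1; -0.8 0 0 0 0 0 1; -0.9 0 0 0 0 0 1; 0 0.3 0 0 0 0 1; 0 0.2 0 0 0 0 1; 0 0.2 0 0 0 0 1; 0 0.2 0 0 0 0 1; 0 0.2 0 0 0 0 1; 0 0.2 0 0 0 0 1; 0 0.2 0 0 0 0 1; 0 0.2 0 0 0 0 1; 0 0.2 0 0 0 0 1; 0 0 0 0 0 0 1; 0 0 0 0 0 0 1"

```text
time_s: 10.45
eef_pos: [0.4831, -0.0682, 0.0719]
eef_rot: [0.0, 0.752, 0.659, 0.0]
wrist_force: [-0.2, -0.9, -0.6]
opening: 1.003
```

```bash
python3 look.py c .525 -.055 -.25
```

```text
top 0.61 [ 0.5924 -0.2239  0.6093] cost 0.97 cradle xy mm [   1.5 -166.1] skew deg 42.4
side 0.87 [ 0.5249 -0.0581 -0.2814] cost 0.066 cradle xy mm [-87.  -10.5] skew deg -8.6
wrist 0.79 [ 0.5335 -0.045  -0.2943] cost 0.008 cradle xy mm [-80.1   3.6] skew deg -9.4
10.75 tcp cradle [-127.2  -25.9] z 0.0719 [0.3 0.3 0.3]
```

View pics/c.png

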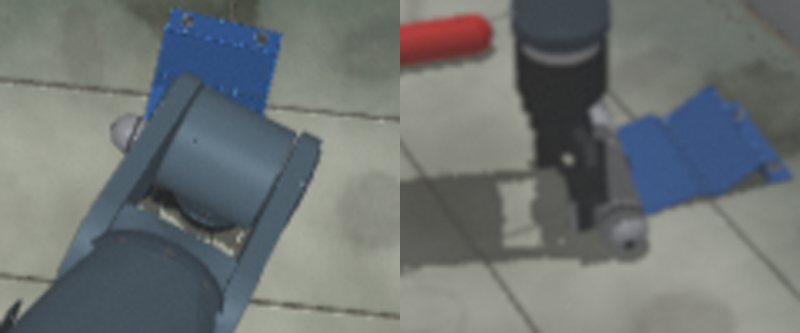

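View pics/c_w.png

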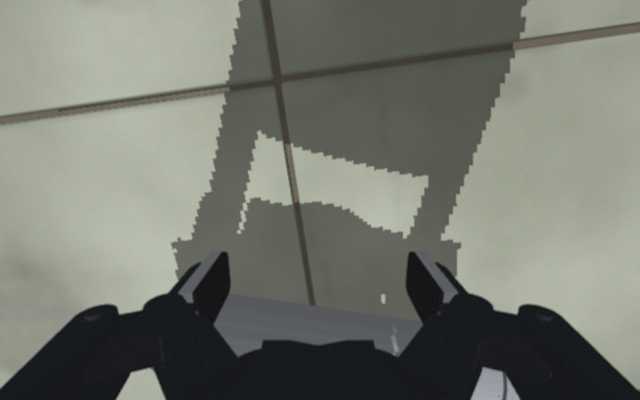

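Call:
move_arm --rows "0 0.2 0 0 0 0 1; 0 0.2 0 0 0 0 1; 0 0.2 0 0 0 0 1; 0 0.2 0 0 0 0 1; 0 0.2 0 0 0 0 1; 0 0.2 0 0 0 0 1; 0 0.2 0 0 0 0 1; 0 0.2 0 0 0 0 1; 0 0.2 0 0 0 0 1;0 0.2 0 0 0 0 1; 0 0 0 0 0 0 1; 0 0 0 0 0 0 1"

```text
time_s: 11.95
eef_pos: [0.503, -0.0708, 0.0719]
eef_rot: [0.0, 0.752, 0.659, 0.0]
wrist_force: [-0.1, -0.3, -0.1]
opening: 1.0
```

```bash
python3 look.py d .545 -.058 -.2 .022
```

```text
top 0.43 [ 0.5094 -0.1943  0.8889] cost 1.0 cradle xy mm [ -84.6 -147.6] skew deg 58.4
side 0.69 [ 0.5391 -0.0652 -0.221 ] cost 0.053 cradle xy mm [-72.  -15.7] skew deg -5.2
wrist 0.9 [ 0.5461 -0.046  -0.2343] cost 0.007 cradle xy mm [-67.6   4.3] skew deg -5.9
12.25 tcp cradle [-107.2  -25.9] z 0.0719 [ 0.2 -0.  -0. ]
```

View pics/d.png

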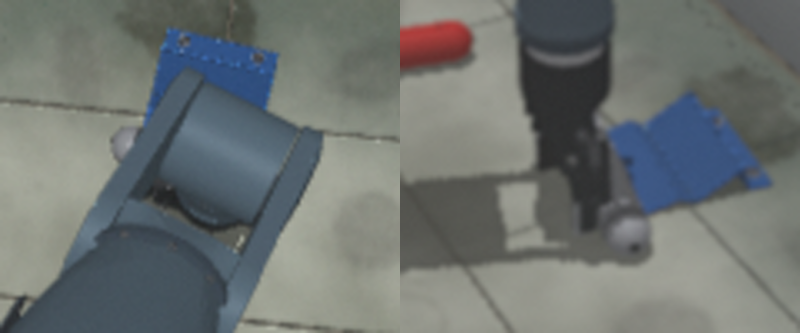

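View pics/d_w.png

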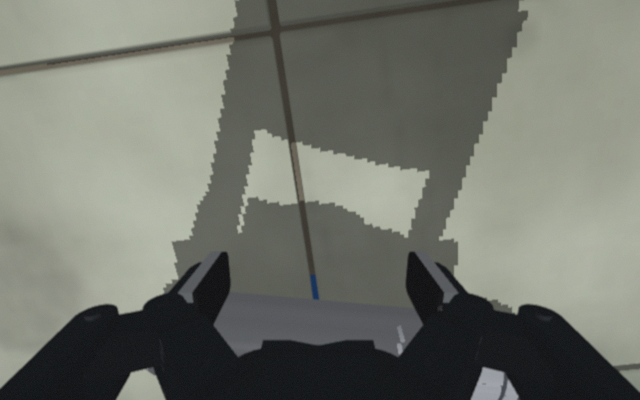

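Call:
move_arm --rows "0 0.2 0 0 0 0 1; 0 0.2 0 0 0 0 1; 0 0.2 0 0 0 0 1; 0 0.2 0 0 0 0 1; 0 0.2 -0.05 0 0 0 1; 0 0.2 -0.05 0 0 0 1; 0 0.2 -0.05 0 0 0 1; 0 0.2 -0.05 0 0 0 1; 0 0.2 -0.05 0 0 0 1; 0 0 0 0 0 0 1; 0 0 0 0 0 0 1"

```text
time_s: 13.35
eef_pos: [0.5211, -0.0732, 0.0745]
eef_rot: [0.0, 0.752, 0.659, 0.0]
wrist_force: [-0.6, 0.6, -0.7]
opening: 1.001
```

```bash
python3 look.py e .56 -.065 -.15 .023
```

```text
top 0.36 [ 0.4578 -0.125   0.9389] cost 1.0 cradle xy mm [-144.8  -85.6] skew deg 61.3
side 0.82 [ 0.5518 -0.0627 -0.1241] cost 0.033 cradle xy mm [-59.7 -11.5] skew deg 0.4
13.65 tcp cradle [-89.1 -26. ] z 0.0744 [-0.6 -0.2 -0.4]
```

View pics/e.png

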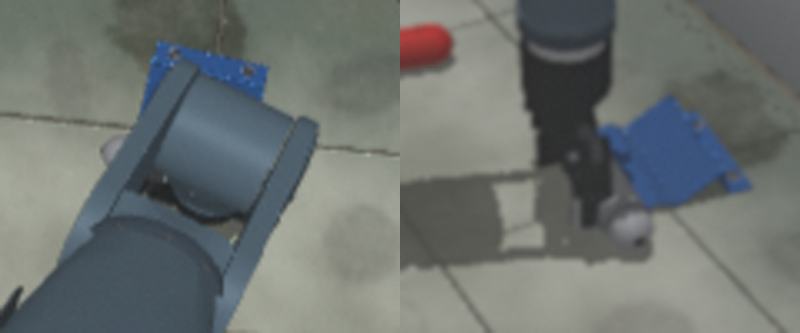

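View pics/e_w.png

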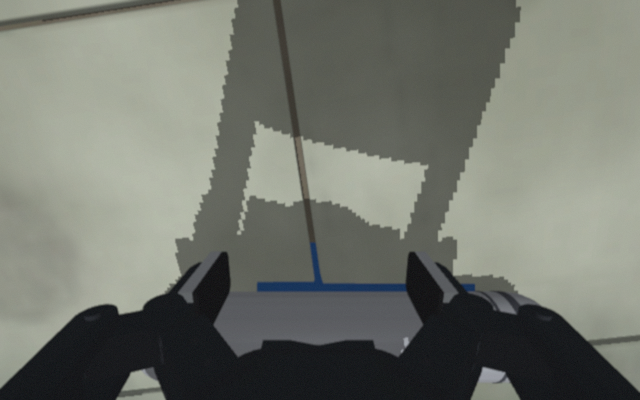

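Call:
move_arm --rows "0 0.2 -0.04 0 0 0 1; 0 0.2 -0.04 0 0 0 1; 0 0.2 -0.04 0 0 0 1; 0 0.2 -0.04 0 0 0 1; 0 0.2 -0.04 0 0 0 1; 0 0.2 -0.04 0 0 0 1; 0 0.2 -0.04 0 0 0 1; 0 0.2 -0.04 0 0 0 1; 0 0.2 -0.04 0 0 0 1; 0 0.2 -0.04 0 0 0 1; 0 0.2 -0.04 0 0 0 1; 0 0.2 -0.04 0 0 0 1; 0 0.2 -0.04 0 0 0 1; 0 0.2 -0.04 0 0 0 1; 0 0.2 -0.04 0 0 0 1; 0 0.2 -0.04 0 0 0 1; 0 0.2 -0.04 0 0 0 1; 0 0 0 0 0 0 1; 0 0 0 0 0 0 1"

```text
time_s: 15.55
eef_pos: [0.5547, -0.0777, 0.0812]
eef_rot: [0.0, 0.752, 0.659, 0.0]
wrist_force: [-1.1, 0.9, -0.3]
opening: 1.0
```

```bash
python3 look.py f .59 -.07 -.13 .030
```

```text
top 0.54 [ 0.5686 -0.2435  0.6901] cost 1.0 cradle xy mm [ -19.5 -188.6] skew deg 47.0
side 0.79 [ 0.5846 -0.0681 -0.0957] cost 0.036 cradle xy mm [-26.5 -12.7] skew deg 2.0
wrist 0.91 [ 0.5889 -0.0696 -0.1304] cost 0.018 cradle xy mm [-22.  -13.6] skew deg 0.0
15.85 tcp cradle [-55.1 -26. ] z 0.0812 [-0.3  0.1 -0.6]
```

View pics/f.png

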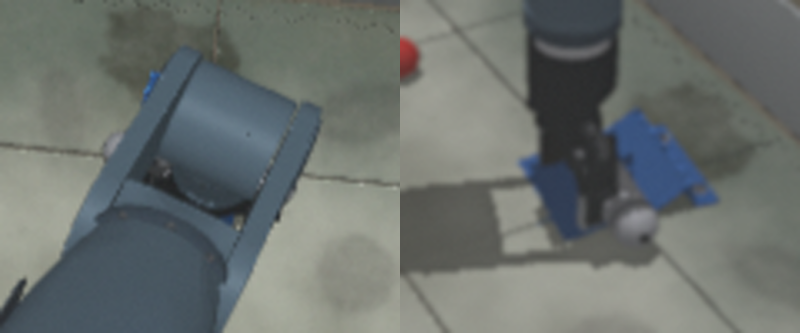

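View pics/f_w.png

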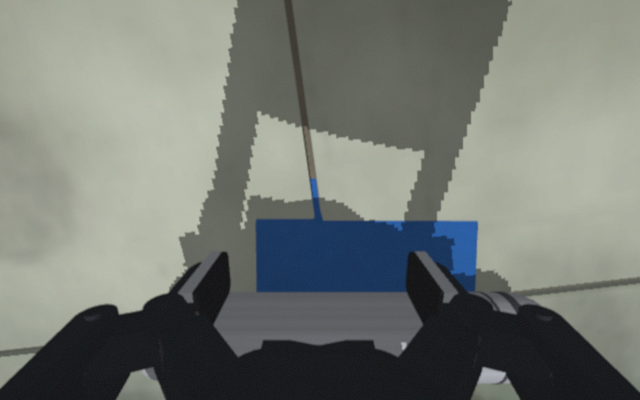

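Call:
move_arm --rows "0 0.15 -0.03 0 0 0 1; 0 0.15 -0.03 0 0 0 1; 0 0.15 -0.03 0 0 0 1; 0 0.15 -0.03 0 0 0 1; 0 0.15 0 0 0 0 1; 0 0.15 0 0 0 0 1; 0 0.15 0 0 0 0 1; 0 0.15 0 0 0 0 1; 0 0.1 0 0 0 0 1; 0 0 0 0 0 0 1; 0 0 0 0 0 0 1; 0 0 0 0 0 0 1; 0 0 0 0 0 0 1"

```text
time_s: 17.15
eef_pos: [0.5673, -0.0793, 0.0824]
eef_rot: [-0.0, 0.752, 0.659, -0.0]
wrist_force: [0.1, 0.1, -0.7]
opening: 1.0
```

```bash
python3 look.py g .612 -.073 -.13 .027
```

```text
top 0.47 [ 0.5911 -0.0637 -0.3439] cost 4.3 cradle xy mm [-20.6  -7.5] skew deg -12.2
side 0.87 [ 0.6099 -0.0713 -0.1458] cost 0.035 cradle xy mm [ -1.  -12.5] skew deg -0.9
wrist 0.82 [ 0.612  -0.0726 -0.1398] cost 0.01 cradle xy mm [  1.3 -13.6] skew deg -0.5
17.45 tcp cradle [-42.1 -26. ] z 0.0824 [ 0.4  0.1 -0. ]
```

View pics/g.png

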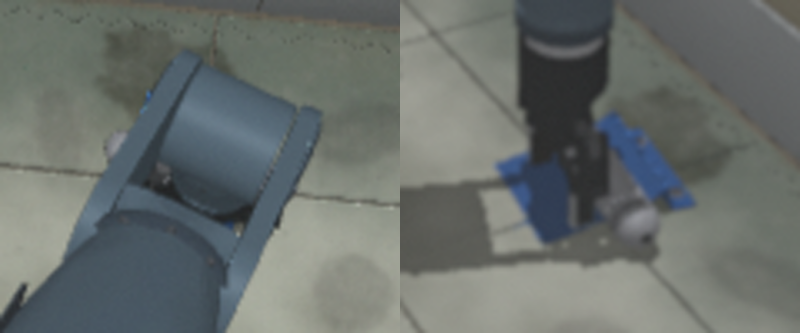

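View pics/g_w.png

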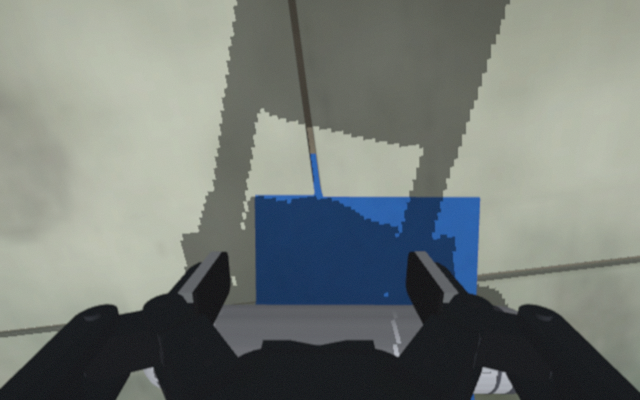

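Call:
move_arm --rows "0 -1 0 0 0 0 1; 0 -2 0 0 0 0 1; 0 0 -2 0 0 0 1; 0 0 -4 0 0 0 1; 0 0 -4 0 0 0 1; -4 0 0 0 0 0 0; -4 0 0 0 0 0 0; -4 0 0 0 0 0 0; -2.5 0 0 0 0 0 0; 0 0 0 0 0 0 0; 0 0 0 0 0 0 0"

```text
time_s: 18.55
eef_pos: [0.5179, -0.219, 0.182]
eef_rot: [-0.001, 0.753, 0.659, 0.0]
wrist_force: [0.3, 0.3, -0.7]
opening: 0.003
```

```bash
python3 look.py h .612 -.073 -.13 .027; python3 - <<'E'
from h import *
for n in ('top','side'):
    c=ctrl.camera(n)
    for q in ('mug','marker','cradle'):
        for d in ctrl.look_for(n,q)[:1]:
            b=d['bbox']; print(n,q,b,unproj(c,((b[0]+b[2])/2,(b[1]+b[3])/2),.02).round(3))
E
```

```text
top 0.91 [ 0.6116 -0.0696 -0.13  ] cost 0.093 cradle xy mm [  0.5 -10.7] skew deg 0.0
side 0.52 [ 0.6086 -0.0741 -0.1202] cost 0.075 cradle xy mm [ -1.9 -15.5] skew deg 0.6
wrist 0.63 [ 0.6114 -0.0723 -0.1367] cost 0.014 cradle xy mm [  0.7 -13.3] skew deg -0.4
18.85 tcp cradle [ -72.2 -169.9] z 0.1823 [ 0.8 -0.5 -0.1]
top mug [430.8, 169.8, 463.6, 201.9] [ 0.677 -0.433  0.02 ]
top marker [417.2, 232.2, 447.0, 243.1] [ 0.492 -0.389  0.02 ]
top cradle [315.5, 170.4, 354.7, 217.9] [ 0.607 -0.052  0.02 ]
side mug [425.5, 241.9, 463.1, 293.6] [ 0.694 -0.402  0.02 ]
side marker [347.5, 279.7, 395.7, 309.1] [ 0.486 -0.388  0.02 ]
side cradle [318.8, 195.2, 375.2, 223.5] [ 0.601 -0.085  0.02 ]
```

View pics/h.png

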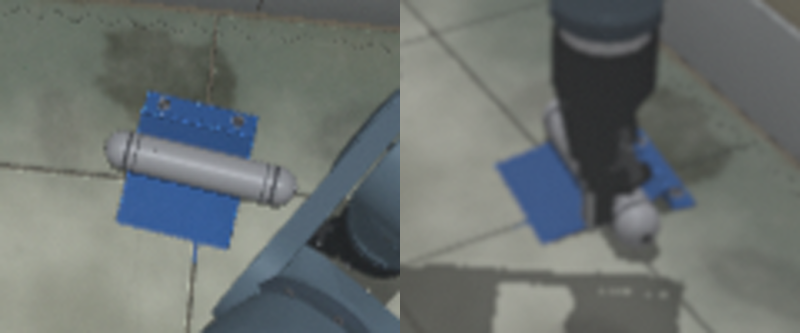

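View pics/h_w.png

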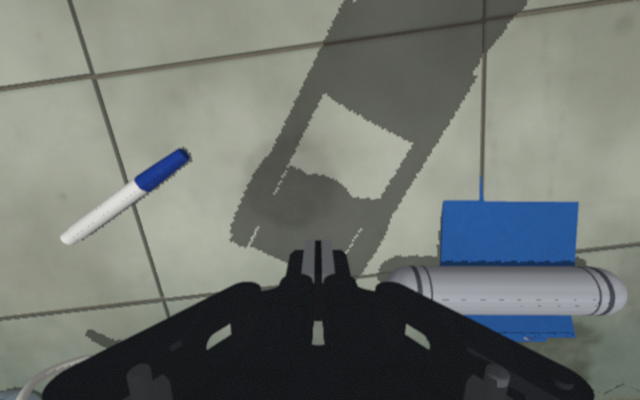

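Call:
move_arm --rows "0 3.6 0 0 0 0 0; 0 3.6 0 0 0 0 0; 0 0 3 0 0 0 0; 0 0 3 0 0 0 0; 0 0 3.2 0 0 0 0; 0.8 0 0 0 0 0 0; 0.8 0 0 0 0 0 0; 0.8 0 0 0 0 0 0; 0.6 0 0 0 0 0 0; 0.3 0 0 0 0 0 0; 0 0 0 0 0 0 0; 0 0 0 0 0 0 0"

```text
time_s: 20.45
eef_pos: [0.5946, -0.196, 0.091]
eef_rot: [0.0, 0.752, 0.659, 0.0]
wrist_force: [-0.1, -0.6, -0.2]
opening: -0.004
```

```bash
python3 look.py i .612 -.073 -.13 .027
```

```text
top 0.96 [ 0.6109 -0.0705 -0.1431] cost 0.328 cradle xy mm [ -0.  -11.7] skew deg -0.7
side 0.9 [ 0.6097 -0.0723 -0.1429] cost 0.046 cradle xy mm [ -1.1 -13.6] skew deg -0.7
20.75 tcp cradle [  -0.3 -138.3] z 0.0903 [-0.  -0.2 -0. ]
```

View pics/i.png

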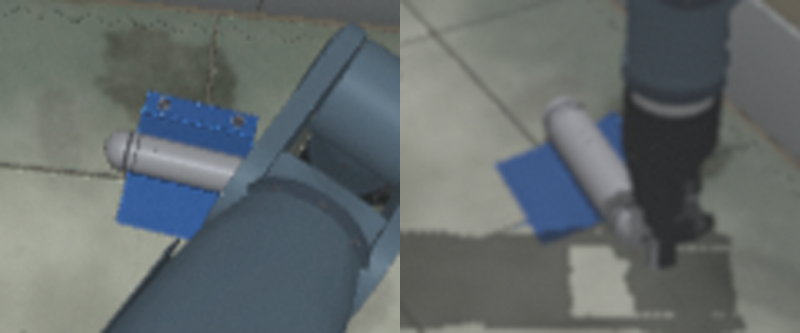

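View pics/i_w.png

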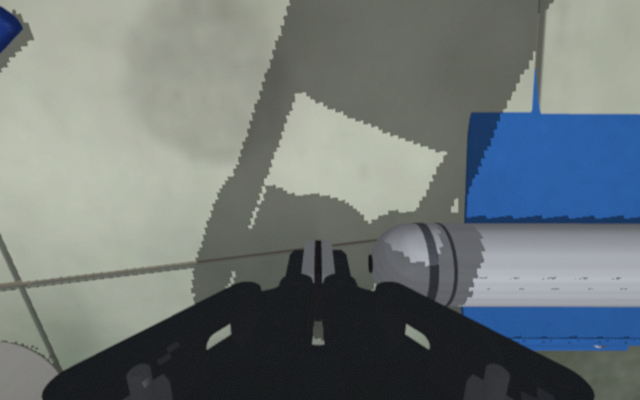

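Call:
move_arm --rows "0.2 0 0 0 0 0 0; 0.2 0 0 0 0 0 0; 0.2 0 0 0 0 0 0; 0.1 0 0 0 0 0 0; 0.1 0 0 0 0 0 0; 0.1 0 0 0 0 0 0; 0.1 0 0 0 0 0 0; 0.1 0 0 0 0 0 0; 0.1 0 0 0 0 0 0; 0.1 0 0 0 0 0 0; 0.1 0 0 0 0 0 0; 0.1 0 0 0 0 0 0; 0.1 0 0 0 0 0 0; 0.1 0 0 0 0 0 0; 0.1 0 0 0 0 0 0; 0.1 0 0 0 0 0 0; 0.1 0 0 0 0 0 0; 0.1 0 0 0 0 0 0; 0 0 0 0 0 0 0; 0 0 0 0 0 0 0"

```text
time_s: 22.75
eef_pos: [0.5971, -0.1748, 0.0904]
eef_rot: [-0.0, 0.752, 0.659, 0.0]
wrist_force: [0.4, -1.3, -0.3]
opening: 0.004
```

```bash
python3 look.py j .612 -.06 -.13 .027
```

```text
top 0.69 [ 0.6128 -0.0614 -0.1291] cost 0.413 cradle xy mm [ 0.6 -2.3] skew deg 0.1
side 0.84 [ 0.6111 -0.0612 -0.1074] cost 0.069 cradle xy mm [-1.1 -2.4] skew deg 1.3
23.05 tcp cradle [  -0.2 -117. ] z 0.0904 [ 0.9 -0.5  1.2]
```

View pics/j_w.png

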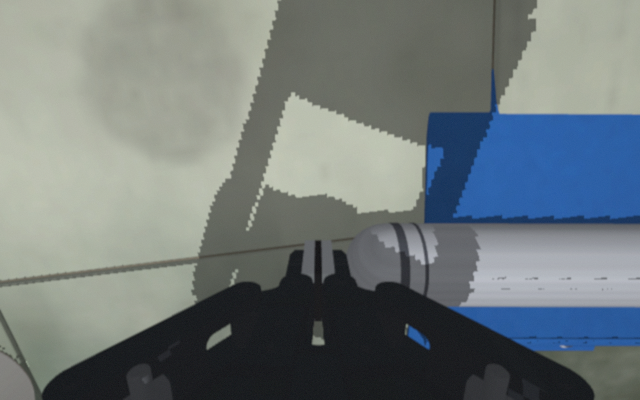

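View pics/j.png

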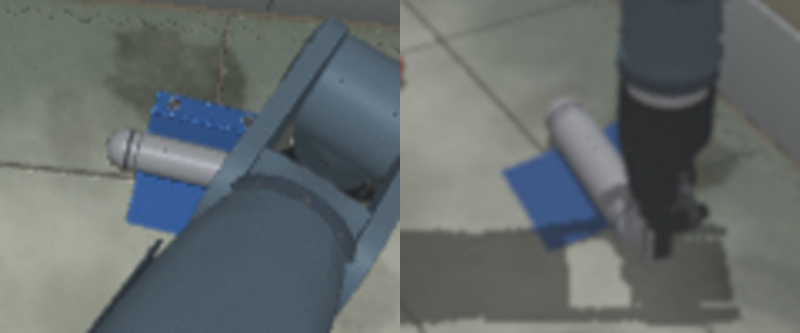

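Call:
move_arm --rows "0.1 0 0 0 0 0 0; 0.1 0 0 0 0 0 0; 0 0 0 0 0 0 0; 0 0 0 0 0 0 0; -0.5 0 0 0 0 0 0; -2 0 0 0 0 0 0; -2 0 0 0 0 0 0; 0 0 -3 0 0 0 0; 0 0 -4 0 0 0 0; 0 0 -4 0 0 0 0; 0 0 -4 0 0 0 0; 0 -4 0 0 0 0 0; 0 -4 0 0 0 0 0; 0 -4 0 0 0 0 0; 0 -4 0 0 0 0 0; 0 -3 0 0 0 0 0; 0 0 0 0 0 0 0; 0 0 0 0 0 0 0"

```text
time_s: 24.85
eef_pos: [0.403, -0.1935, 0.241]
eef_rot: [0.001, 0.753, 0.658, 0.0]
wrist_force: [-0.8, -0.8, 0.1]
opening: 0.0
```

```bash
python3 look.py k .612 -.06 -.13 .027; python3 - <<'E'
from h import *
ca=-.1305
for n in ('top','side','wrist'):
    c=ctrl.camera(n); S={}
    for q,mod,p0 in (('roller',lambda p:capsule(p,.027),[.612,-.06,-.13]),):
        pass
    d=[d for d in ctrl.trace(n,'cradle')]; r=ctrl.trace(n,'roller')
    ref=proj(c,[[.612,-.06,.027]])[0]
    r=[x for x in r if np.hypot(*(ref-[(x['bbox'][0]+x['bbox'][2])/2,(x['bbox'][1]+x['bbox'][3])/2]))<25]
    if not d or not r: print(n,'missing'); continue
    m=(d[0]['region']&~r[0]['region']).astype(float)
    w=(~(cv2.dilate(r[0]['region'].astype(np.uint8),np.ones((3,3)))>0)).astype(float)
    pc,f1=fitw([c],[m],[nbox(d[0])],cradle,[.6125,-.059,-.13],[w])
    pr,f2=fitw([c],[r[0]['region'].astype(float)],[nbox(r[0])],lambda p:capsule(p,.027),[.612,-.06,-.13],[np.ones_like(w)])
    e=Rz(-pc[2])[:2,:2]@(pr[:2]-pc[:2])
    print(n,pc.round(4),round(f1,3),pr.round(4),round(f2,3),'rel mm',(e*1e3).round(1),np.degrees(pr[2]-pc[2]).round(1))
E
```

```text
side 0.86 [ 0.6105 -0.0616 -0.1447] cost 0.053 cradle xy mm [-1.7 -2.8] skew deg -0.8
wrist 0.83 [ 0.6112 -0.062  -0.1547] cost 0.015 cradle xy mm [-0.9 -3.2] skew deg -1.4
25.15 tcp cradle [-189.6 -160. ] z 0.2404 [-0.5 -0.3  0.3]
top [ 0.6118 -0.0577 -0.1353] 0.04 [ 0.6128 -0.0603 -0.1241] 0.103 rel mm [ 1.4 -2.4] 0.6
side [ 0.6111 -0.0606 -0.1164] 0.069 [ 0.6106 -0.0604 -0.1386] 0.051 rel mm [-0.5  0.1] -1.3
wrist [ 0.6121 -0.0576 -0.1554] 2.031 [ 0.4819  0.2662 -4.0792] 1.0 rel mm [-178.8  299.6] -224.8
```

View pics/k.png

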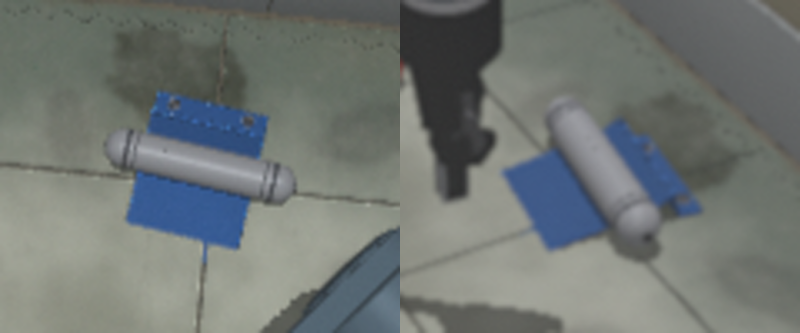

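View pics/k_w.png

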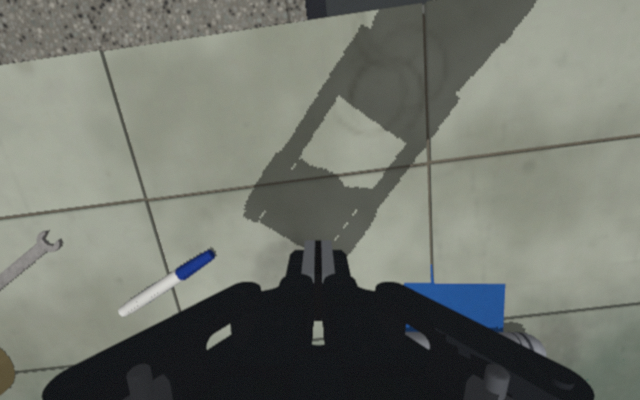

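Call:
move_arm --rows "0 0 -4 0 0 0 0; 0 0 -3 0 0 0 0; 3.2 3.2 0 0 0 0 0; 3.2 3.2 0 0 0 0 0; 3.2 3.2 0 0 0 0 0; 3.2 3.2 0 0 0 0 0; 3.2 3.2 0 0 0 0 0; 0 0 0 0 0 0 0; 0 0 0 0 0 0 0; 0 0 0 0 0 0 0"

```text
time_s: 26.6
eef_pos: [0.5821, -0.0555, 0.3101]
eef_rot: [-0.0, 0.752, 0.659, -0.0]
wrist_force: [-0.8, -0.2, -0.1]
opening: 0.001
```

```bash
cat > rel.py <<'E'
from h import *
c=ctrl.camera('wrist'); im=c['color']
cv2.imwrite('pics/l.png',im)
r=ctrl.trace('wrist','roller'); d=ctrl.trace('wrist','cradle')
for x in r+d: print(x['bbox'],x['confidence'])
ref=proj(c,[[.612,-.06,.027]])[0]; print(ref)
r=min(r,key=lambda x:np.hypot(*(ref-[(x['bbox'][0]+x['bbox'][2])/2,(x['bbox'][1]+x['bbox'][3])/2])))['region']
b=im.astype(int); m=((b[...,0]-b[...,2]>50)&~r); 
n,l,s,_=cv2.connectedComponentsWithStats(d[0]['region'].astype(np.uint8))
dm=cv2.dilate((d[0]['region']|r).astype(np.uint8),np.ones((9,9)))>0
m=(m&dm).astype(float)
w=(~(cv2.dilate(r.astype(np.uint8),np.ones((3,3)))>0)).astype(float)
ys,xs=np.nonzero(m); bb=[int(xs.min()),int(ys.min()),int(xs.max()),int(ys.max())]
pc,f1=fitw([c],[m],[bb],cradle,[.6125,-.059,-.13],[w])
ys,xs=np.nonzero(r); bb=[int(xs.min()),int(ys.min()),int(xs.max()),int(ys.max())]
pr,f2=fitw([c],[r.astype(float)],[bb],lambda p:capsule(p,.027),[.612,-.06,-.13],[np.ones_like(w)])
e=Rz(-pc[2])[:2,:2]@(pr[:2]-pc[:2])
print(pc.round(4),round(f1,3),pr.round(4),round(f2,3),'rel mm',(e*1e3).round(1),np.degrees(pr[2]-pc[2]).round(1))
E
python3 rel.py
```

```text
[234.6, 183.6, 400.5, 218.4] 0.85
[499.5, 0.0, 568.1, 106.9] 0.78
[1.6, 244.0, 97.6, 338.8] 0.34
[270.1, 123.1, 365.4, 250.1] 0.6
[317.6549732  200.73013766]
[ 0.6126 -0.0593 -0.1363] 0.107 [ 0.6129 -0.0613 -0.1369] 0.039 rel mm [ 0.5 -1.9] -0.0
```

View pics/l.png

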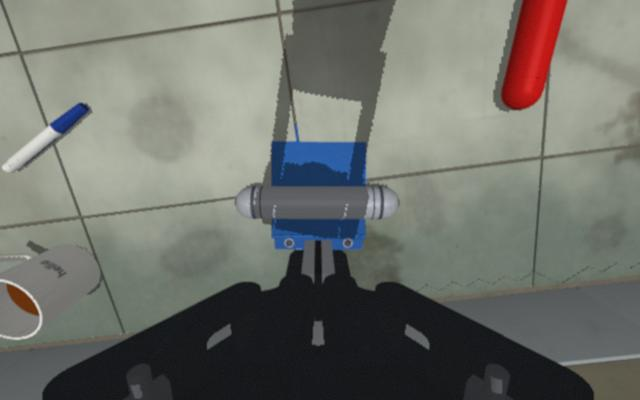

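Call:
move_arm --rows "-4 0 0 0 0 0 0; -4 0 0 0 0 0 0; -4 0.8 0 0 0 0 0; -3.5 2 0 0 0 0 0; 0 0 4 0 0 0 0; 0 0 4 0 0 0 0; 0 0 4 0 0 0 0; 0 0 4 0 0 0 0; 0 0 4 0 0 0 0; 0 0 2 0 0 0 0; 0 0 0 0 0 0 0; 0 0 0 0 0 0 0"

```text
time_s: 27.95
eef_pos: [0.5901, -0.2132, 0.0912]
eef_rot: [0.0, 0.752, 0.659, 0.0]
wrist_force: [-0.0, -0.3, 0.3]
opening: 0.0
```

```bash
python3 look.py m .612 -.06 -.13 .027
```

```text
top 0.77 [ 0.6121 -0.0602 -0.1323] cost 0.184 cradle xy mm [-0.3 -1.3] skew deg -0.1
side 0.68 [ 0.6108 -0.0606 -0.1532] cost 0.048 cradle xy mm [-1.4 -1.8] skew deg -1.3
28.25 tcp cradle [  -1.4 -155.4] z 0.092 [-0.8  0.1  0.3]
```

View pics/m_w.png

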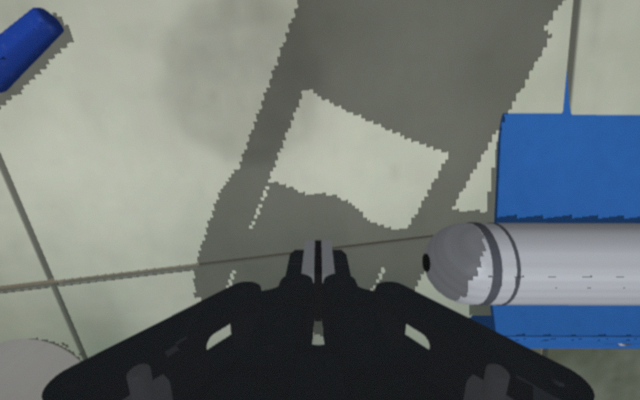

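Call:
move_arm --rows "0.8 0 0 0 0 0 0; 0.8 0 0 0 0 0 0; 0.8 0 0 0 0 0 0; 0.6 0 0 0 0 0 0; 0.3 0 0 0 0 0 0; 0.2 0 0 0 0 0 0; 0.1 0 0 0 0 0 0; 0.1 0 0 0 0 0 0; 0.1 0 0 0 0 0 0; 0.1 0 0 0 0 0 0; 0.1 0 0 0 0 0 0; 0.1 0 0 0 0 0 0; 0.1 0 0 0 0 0 0; 0 0 0 0 0 0 0; 0 0 0 0 0 0 0; 0 0 0 0 0 0 0"

```text
time_s: 29.85
eef_pos: [0.5956, -0.1708, 0.0904]
eef_rot: [0.0, 0.752, 0.659, 0.0]
wrist_force: [0.0, -1.7, -0.5]
opening: 0.001
```

Call:
move_arm --rows "-0.5 0 0 0 0 0 0; -2 0 0 0 0 0 0; -2 0 0 0 0 0 0; 0 0 -4 0 0 0 0; 0 0 -4 0 0 0 0; 0 0 -4 0 0 0 0; 0 0 -4 0 0 0 0; 0 0 -4 0 0 0 0; 0 0 -2 0 0 0 0; 4 0 0 0 0 0 0; 4 0 0 0 0 0 0; 4 -0.8 0 0 0 0 0; 3.5 -2 0 0 0 0 0; 0 0 0 0 0 0 0; 0 0 0 0 0 0 0; 0 0 0 0 0 0 0"

```text
time_s: 31.45
eef_pos: [0.5826, -0.0589, 0.3106]
eef_rot: [0.0, 0.752, 0.659, 0.0]
wrist_force: [0.3, -0.4, 0.5]
opening: 0.003
```

```bash
python3 rel.py; cp pics/l.png pics/l2.png;  python3 look.py n .612 -.06 -.13 .027
```

```text
[503.9, 0.5, 570.3, 105.3] 0.94
[236.9, 184.8, 407.6, 218.2] 0.73
[271.5, 122.2, 365.1, 249.4] 0.9
[239.3, 183.3, 403.7, 218.1] 0.3
[320.39343129 199.57520295]
[ 0.613  -0.0591 -0.1403] 0.101 [ 0.6132 -0.0595 -0.1334] 0.022 rel mm [ 0.2 -0.4] 0.4
top 0.93 [ 0.6121 -0.0568 -0.1314] cost 0.211 cradle xy mm [-0.6  2.2] skew deg -0.1
side 0.62 [ 0.6106 -0.0602 -0.1305] cost 0.017 cradle xy mm [-1.7 -1.5] skew deg 0.0
wrist 0.69 [ 0.6134 -0.0595 -0.1356] cost 0.031 cradle xy mm [ 1.  -0.4] skew deg -0.3
31.9 tcp cradle [-30.   -3.3] z 0.3103 [-0.2  0.3 -0.2]
```

View pics/l2.png

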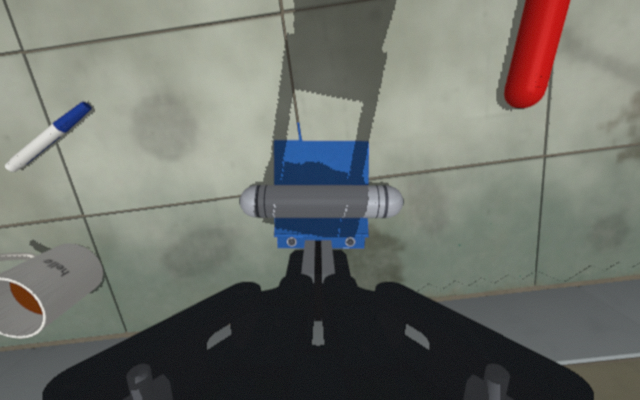

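The roller is seated, centred and parallel. Ends in the wrist view are at px 239 and 404, and the cradle edges at 275 and 369, so the overhangs are 36 and 35 px. The arm is clear, so I'm handing in.

```bash
python3 - <<'E'
from bench import ctrl
print(ctrl.hand_in())
E
```

```text
the job is handed in; nothing more can be done
None
```

The steel roller is seated in the cradle's V, parallel to it and centred to within about 2 mm, and the job is handed in at about 32 s.

**What I did:** I rolled it across the bench and up the ramp with the open fingers. The ramp and the fingers squared up its initial skew of about 10°. It came to rest about 13 mm off centre, so I nudged its end twice to bring it in, then withdrew the arm. I only pushed it, with small wrist forces throughout.

**Last checks:**
- **Wrist camera:** offset 0.2 mm across the V and −0.4 mm along it, skew 0.4°. The ends stick out 36 and 35 px.
- **Top and side cameras:** they disagreed slightly, reading +2.2 mm and −1.5 mm along the V, which is about the calibration accuracy and partly down to the arm blocking the view.
- **Mug and marker:** I didn't measure them again at the end; the last wrist views show them standing as before. The arm worked well clear of them.
- **Beaker:** I didn't look at it again after the first pictures. After the start, the arm never worked on its side of the bench.

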